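# Level the spice shelf beside the stove

### The arm

A 7-joint arm with a two-finger parallel gripper is mounted at the origin on the work surface. World frame = base frame: x ahead of the robot, y to its left, z up, the work surface at z = 0. Lengths are in m, angles in degrees, forces in N, time in s.
With the tool pointing down it reaches from about 0.425 to 0.875 m from the base axis. Payload 4.7 kg.
Tool frame: the origin (TCP) lies on the front face of the gripper's body, between the roots of the fingers; the fingertips stand 70 mm ahead of it and the grasp point (between the pads) lies 51 mm ahead of it; z points along the fingers, y is the direction in which the jaws open and shut (so a half turn about z gives the same grasp; the last joint's range is limited). The gripper opens to 87 mm and grips with 3 to 60 N. Pads are 19 mm wide; open, the fingers measure 117 mm over their backs; the gripper's body (75 mm by 190 mm) begins 51 mm behind the grasp point.
Start: joints at [72.485, 18.392, -4.016, 83.108, 1.295, 78.541, -3.26], TCP at [0.204, -0.617, 0.292] pointing down, gripper open.
Joint ranges: [-163.93, 163.93], [-17.29, 119.83], [-79.2, 71.16], [3.27, 140.29], [-89.18, 269.18], [5.43, 117.66], [-154.24, 154.24]. Speed limits (degrees/s): [147.25, 147.25, 180, 180, 180, 180, 180].

### API

Orientations are given as [roll, pitch, yaw] about the fixed x, y, z axes, in that order (R = Rz(yaw) Ry(pitch) Rx(roll)).
In Python, from cell import env gives the robot as it stands.
- The arm moves only by the tool drive_tool, never from a script. Its argument "commands" is a list of rows, each a list of 7 numbers: the shift along the tool's x, y, z in cm, then the turn, a rotation vector about the tool's x, y, z in degrees, then the opening, from 0 (shut) to 1 (fully open). In form: [[tx, ty, tz, rx, ry, rz, hand], ...]. A call has 1 to 20 rows; each row shifts and turns the commanded pose from where the row before left it, along the tool's axes as they then stand; what a row does not reach is not made up. A row lasts 1/12 s, in which the tool goes at most 41.7 mm and 7.16 degrees, less where a joint would pass 70% of its speed; a pose out of reach is approached as far as the arm can. A call is refused whole if a number of a shift passes 4.17 or a number of a turn 7.16, either way. A call with a gripper value outside its range is refused whole. The fingers move at their own pace and stop on an object; "force" is the grip in N (left out, the last holds). Time passes only in rows, so rows that do not move let the fingers close. It gives the time, the measured TCP pose, the force and the opening at its end, in the units of the state.
- env.get_obs(): the state, without advancing time (a new reading comes with each control period).
- env.read_camera(name): name is "side" or "top"; returns a dict with "img" (400x640x3 uint8, blue, green, red), "mtx" (3x3 intrinsics, pixels), "k1" (the pictures are not rectified: a ray, as slopes to the right and down, at radius r is drawn at 1 + k1 r^2 times it, then the intrinsics apply), "pose" (4x4, takes a point from camera to world coordinates). Camera axes: x right, y down, z forward; pixel columns grow to the right and rows downward; lengths in m; the calibration is good to about 2 mm. A picture is of the moment at which its call begins. There is no depth.
- env.sign_off(): hands the job in, once; it reports no verdict.
The state is a dict: "time_s": time; "qpos": joint angles; "joint_velocities": joint speeds; "effort": joint torques, N m; "tool_pos": TCP position; "tool_rot": TCP orientation; "force": force on the tool from outside, world axes, zero at the start; "wrist_torque": the same for the moment, N m; "grip_width": finger opening in m.
Only numpy, scipy, OpenCV 4.12 (cv2) and the standard library are available. Lean on these libraries where they do the work, as an engineer would, in place of code of your own. Each camera call takes 0.05 s, during which the arm holds its last target.

### The job

Stand the pocket spirit level on the little spice shelf, lengthwise along the board, and let go of it so that it shows the slope. Then turn the levelling foot by its grip bar, a bit at a time, until the bubble stands centred between the two lines, let go of the bar, and finish by pressing the level straight down onto the shelf from above with a steady, gentle push (about 10 N) with the bubble still centred. Your program ends while still pressing: do not lift off at the end, and leave the other things on the ledge where they are.

Things in the scene. Friction and masses are not known exactly. Their poses are not given: they have to be found in the camera images.
- level: Pocket spirit level, plain aluminium bar 150 mm long (its x axis), 28 mm wide (y), 34 mm high (z), 0.2 kg; origin at the centre of its underside. It starts upright on the ledge. A greenish vial 50 mm long lies in the middle of its flat top, with a white bubble 10 mm long and two black lines 14 mm apart. Grasp it across its 28 mm width; its whole top, the vial's window included, is hard and may be pressed.
- bubble (a joint): Place of the bubble in the vial, in m along the level's own x axis from the middle between the lines; 0 is centred, within about 2 mm of 0 it stands between the lines. The bubble runs to the higher end, about 2 mm for each 0.01 rad of slope of the level along its length, at most 16 mm, and settles in about 1 s.
- shelf: Low wooden spice shelf, a board 320 mm long (its y axis), 130 mm wide (x), 14 mm thick; when level its top is 75 mm above the ledge. It tips about its own x axis on the two fixed legs at its +y end; origin on that tipping axis at the board's underside, 10 mm in from the +y end, mid-width. The levelling foot carries its -y end, 20 mm in from the end and mid-width. At the start the foot's end is too low by 0.03 to 0.06 rad of slope.
- shelf_mid (a point): Point at the middle of the board's top surface, axes as the shelf's (y along the board away from the foot, z out of the top). The foot's axis is 130 mm from it towards -y.
- foot_knob (a joint): Turn of the levelling foot in rad, positive counter-clockwise seen from above. Each rad counter-clockwise raises the foot's end by 0.018 rad of slope (5 mm at the foot); clockwise lowers it. The board is level at about 0. Range -4.5 to 4.5; it takes about 0.2 N m to turn and stays where it is left.
- foot_grip (a point): Middle of the foot's steel grip bar, which stands above the board: bar 40 mm long (this point's x axis), 13 mm wide (y, pinch it here from above), 24 mm high (z); this point is 32 mm above the board's top and 12 mm below the bar's top; below the bar is a thin stem 14 mm in diameter and 20 mm tall. The bar turns and rises with the foot.
- turntable: Bystander: round white plastic turntable, 250 mm across, 22 mm high, fixed, origin under its centre; carries four small things.
- spice_box: Bystander on the turntable: closed round steel spice box, 86 mm across, 57 mm high.
- jar: Bystander on the ledge, to the right: glass jar with twist cap, 60 mm across, 100 mm high.
- pinch_bowl: Bystander on the turntable: white ceramic bowl, 70 mm across, 30 mm high.
- funnel: Bystander on the turntable: plastic funnel standing on its wide mouth, 80 mm across, 85 mm high.
- pestle: Bystander on the turntable: wooden pestle lying down, 104 mm long, 28 mm thick.
- salt_cup: Bystander on the ledge: white ceramic cup, 56 mm across, 50 mm high.
- spice_tin: Bystander on the ledge behind the shelf: plain metal can, 50 mm across, 80 mm high.
- measure: Bystander on the ledge: small steel measuring cup, 44 mm across, 30 mm high.
Mind the look-alikes: they are no part of the job. Leave any blue or orange look-alike of the level alone.

How it is judged (in metres and radians):
On the way, in this order (a step that is already met when the one before it is completed fails the run):
1. the level stands on the shelf along the board, let go, and its bubble shows the slope (contact force between level and shelf above 0.5 N and angle between the x axis of level and the y axis of shelf, either way round below 0.25 rad and x of level in the frame of shelf_mid between -0.05 and 0.05 m and y of level in the frame of shelf_mid between -0.09 and 0.12 m and z of level in the frame of shelf_mid between -0.004 and 0.006 m and angle between level's own z axis and vertical below 0.15 rad and contact force between the fingers and level below 0.1 N and (value of joint bubble above 0.0035 m or value of joint bubble below -0.0035 m)), for 0.2 s.
2. the foot has been turned until the bubble stays centred, with the level lying free on the shelf and the robot off the shelf (contact force between level and shelf above 0.5 N and angle between the x axis of level and the y axis of shelf, either way round below 0.25 rad and x of level in the frame of shelf_mid between -0.05 and 0.05 m and y of level in the frame of shelf_mid between -0.09 and 0.12 m and z of level in the frame of shelf_mid between -0.004 and 0.006 m and angle between level's own z axis and vertical below 0.15 rad and value of joint bubble between -0.002 and 0.002 m and contact force between each of the arm, the fingers and level below 0.1 N and contact force between the fingers and shelf below 0.1 N), for 0.4 s.
At the end, for the whole second after the job is handed in: Level on the board, along it within 0.25 rad; board level within 0.014 rad; bubble within 2 mm of the middle; fingers press the level from above: over 3 N on it, 6 to 35 N between level and shelf (its weight of about 2 N included); fingers off the shelf and the bar (contact force between level and shelf between 0.5 and 35 N and angle between the x axis of level and the y axis of shelf, either way round below 0.25 rad and x of level in the frame of shelf_mid between -0.05 and 0.05 m and y of level in the frame of shelf_mid between -0.09 and 0.12 m and z of level in the frame of shelf_mid between -0.004 and 0.006 m and angle between level's own z axis and vertical below 0.15 rad and value of joint bubble between -0.002 and 0.002 m and angle between shelf's own z axis and vertical below 0.014 rad and contact force between the fingers and level above 3 N and contact force between level and shelf above 6 N and contact force between the fingers and shelf below 0.1 N and linear speed of level below 0.02 m/s); the arm keeps its last pose, push and grip.
It fails at once if a bystander is pushed more than 25 mm (distance of any of spice_box, jar, pinch_bowl, funnel, pestle, salt_cup, spice_tin, measure, turntable from where it was at the start of the episode above 0.025 m).
It also fails if it takes over 72 s, if anything falls off the work surface, if the arm or the gripper's body presses on something with over 40 N, if the wrist force passes 120 N, or if a joint passes its speed limit or range.

## Working session

There is one attempt and no reset: what is moved stays moved. The work goes in short steps, Python scripts to look and compute and a tool call to move; the robot and the scene stay as the last step left them, time stands still between calls to the robot, and variables do not carry over. Pictures are saved under pics/ and viewed, and the job is handed in when it is done.

Besides the shell and the picture viewer there is one more tool, called after "Call:" by a JSON object that holds its "name" and its "arguments", one argument or row to a line. drive_tool: Moves the arm, as the interface text tells. Its arguments: {"type":"object","properties":{"commands":{"type":"array"},"force":{"type":"number"}},"required":["commands"]}

```bash
ls; mkdir -p pics; python3 - <<'E'
from cell import env
import cv2
o=env.get_obs();print(o)
for n in("side","top"):
    c=env.read_camera(n);cv2.imwrite(f"pics/{n}0.png",c["img"]);print(n,c["mtx"],c["k1"],c["pose"])
E
```

```text
pics
{'time_s': 0.0, 'qpos': array([72.48679867, 18.43957759, -4.01544305, 83.17527719,  1.29469636,
       78.54049485, -3.25920515]), 'joint_velocities': array([ 0.07982076, -0.10495913,  0.01672071, -0.03035319,  0.01214712,
        0.02661104, -0.02786122]), 'effort': array([ 4.72450229e-04, -4.91272223e+01, -4.03216789e-01, -3.12531924e+01,
       -6.39332389e-02,  4.34238883e-02,  1.49043758e-04]), 'tool_pos': array([ 0.20414803, -0.61666435,  0.29115221]), 'tool_rot': array([-1.79889877e+02,  5.48843975e-03,  1.83236149e+01]), 'force': array([ 0.71769541, -0.28402207,  0.0804499 ]), 'wrist_torque': array([0.00215033, 0.02324909, 0.00814361]), 'grip_width': 0.08690950629930339}
side [[500.83775571   0.         319.18891731]
 [  0.         500.83775571 200.9549302 ]
 [  0.           0.           1.        ]] -0.09408200347454991 [[-0.883912   -0.35541036  0.3039458   0.15621438]
 [-0.46753123  0.68643358 -0.5569771   0.71441668]
 [-0.01068317 -0.6344229  -0.77291232  1.02170108]
 [ 0.          0.          0.          1.        ]]
top [[392.63629505   0.         318.51361589]
 [  0.         392.63629505 203.41852464]
 [  0.           0.           1.        ]] -0.09702952361327016 [[-0.02842729 -0.99222521  0.12116524  0.38100774]
 [-0.99955099  0.02706789 -0.01285092  0.04672592]
 [ 0.00947132 -0.12147616 -0.99254916  1.24557016]
 [ 0.          0.          0.          1.        ]]
```

View pics/side0.png

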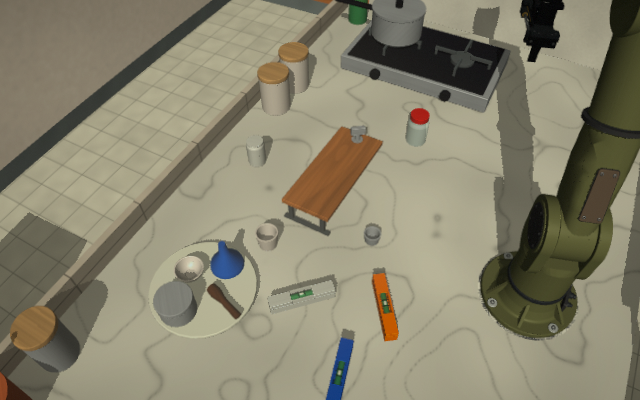

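View pics/top0.png

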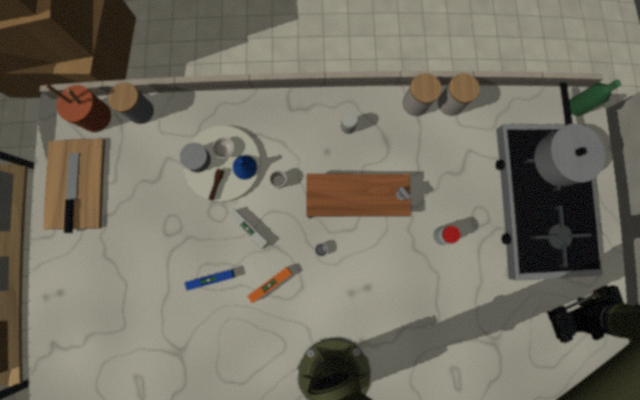

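Level candidates:
- The plain aluminium bar at side (302,295) / top (255,228).
- The orange look-alike at side (385,305) / top (270,285).
- The blue look-alike at side (340,370) / top (210,278).

By the description it is the aluminium one. I'll check it in close crops.

```bash
cat > h.py <<'E'
import numpy as np, cv2
from cell import env
def cam(n): return env.read_camera(n)
def ray(c,u,v):
    K=c["mtx"]
    xd=np.array([(u-K[0,2])/K[0,0],(v-K[1,2])/K[1,1]])
    p=cv2.undistortPoints(np.array([[[u,v]]],float),K,np.array([c["k1"],0,0,0,0.]),None,None)[0,0]
    # cv2 undistort iterates 5x, fine
    P=c["pose"]; return P[:3,3],P[:3,:3]@np.array([p[0],p[1],1.])
def onz(c,u,v,z):
    o,d=ray(c,u,v); return o+d*(z-o[2])/d[2]
def proj(c,X):
    P=np.linalg.inv(c["pose"]); X=np.atleast_2d(X)@P[:3,:3].T+P[:3,3]
    q,_=cv2.projectPoints(X,np.zeros(3),np.zeros(3),c["mtx"],np.array([c["k1"],0,0,0,0.])); return q[:,0]
def tri(c1,p1,c2,p2):
    o1,d1=ray(c1,*p1);o2,d2=ray(c2,*p2)
    A=np.stack([d1,-d2],1);s=np.linalg.lstsq(A,o2-o1,rcond=None)[0]
    a=o1+d1*s[0];b=o2+d2*s[1];return (a+b)/2,np.linalg.norm(a-b)
def crop(img,x,y,w,h,k,f):
    cv2.imwrite(f,cv2.resize(img[y:y+h,x:x+w],None,fx=k,fy=k,interpolation=cv2.INTER_CUBIC))
E
python3 - <<'E'
import cv2
from h import crop
s=cv2.imread("pics/side0.png");t=cv2.imread("pics/top0.png")
crop(s,260,265,90,60,8,"pics/s_lev.png")
crop(s,275,115,125,130,5,"pics/s_shelf.png")
crop(t,225,195,60,60,10,"pics/t_lev.png")
crop(t,295,160,140,70,5,"pics/t_shelf.png")
E
```

```text
(no output)
```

View pics/s_lev.png

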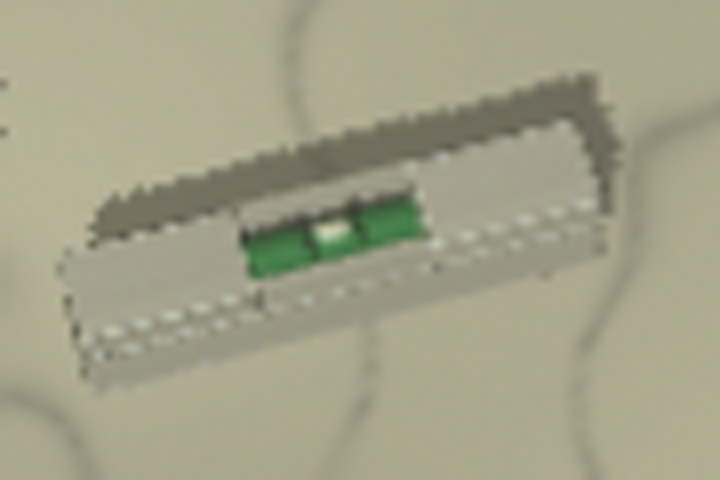

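View pics/s_shelf.png

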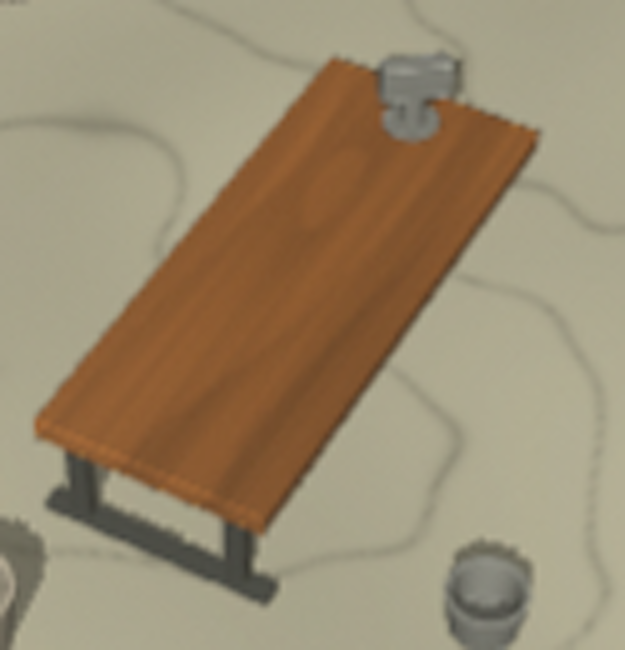

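View pics/t_lev.png

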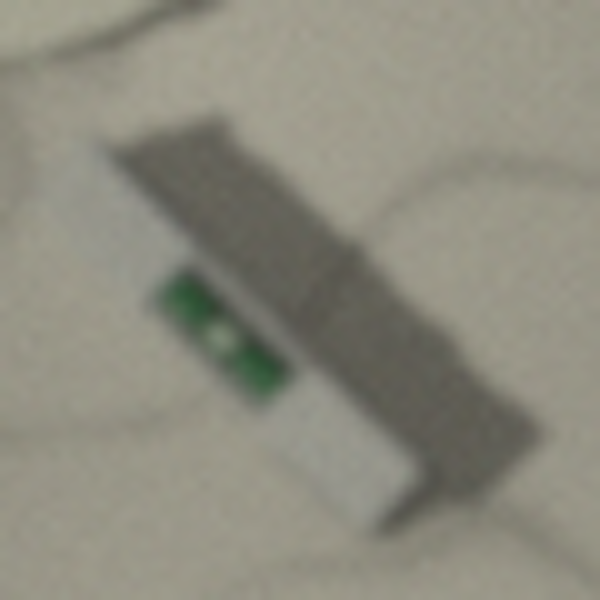

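View pics/t_shelf.png

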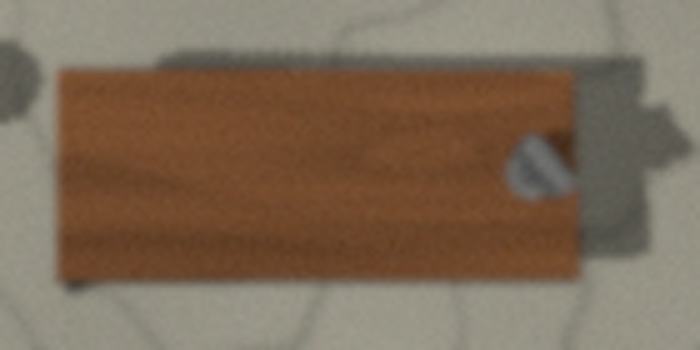

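```bash
python3 - <<'E'
from h import *
S=cam("side");T=cam("top")
f=lambda x,y,ox,oy,k:(ox+(x+.5)/k-.5,oy+(y+.5)/k-.5)
np.set_printoptions(precision=4,suppress=True)
sv=f(335,232,260,265,8);tv=f(224,335,225,195,10)
print("vial side",onz(S,*sv,.034),"top",onz(T,*tv,.034),tri(S,sv,T,tv))
for p in [(65,252),(580,122),(605,205),(85,350)]: print("lev s",onz(S,*f(*p,260,265,8),.034))
for p in [(100,145),(425,470),(375,530),(45,195)]: print("lev t",onz(T,*f(*p,225,195,10),.034))
for a,b in [((335,60),(575,72)),((538,132),(580,278)),((265,522),(60,280)),((40,420),(57,72))]:
    print("shelf",tri(S,f(*a,275,115,5),T,f(*b,295,160,5)))
s=cv2.imread("pics/side0.png");t=cv2.imread("pics/top0.png")
crop(s,340,115,40,40,15,"pics/s_grip.png");crop(t,385,175,40,40,15,"pics/t_grip.png")
E
```

```text
vial side [0.4552 0.2562 0.034 ] top [0.4583 0.2544 0.034 ] (array([0.4575, 0.2546, 0.0299]), np.float64(0.0022469495356581687))
lev s [0.5185 0.2965 0.034 ]
lev s [0.4108 0.1934 0.034 ]
lev s [0.3925 0.2139 0.034 ]
lev s [0.4979 0.3197 0.034 ]
lev t [0.5184 0.2927 0.034 ]
lev t [0.4151 0.1927 0.034 ]
lev t [0.3971 0.2083 0.034 ]
lev t [0.5032 0.3099 0.034 ]
shelf (array([ 0.6098, -0.2552,  0.0533]), np.float64(0.0025464568346981356))
shelf (array([ 0.4814, -0.2495,  0.058 ]), np.float64(0.0013040936108643366))
shelf (array([0.4879, 0.068 , 0.0688]), np.float64(0.0018239806943700016))
shelf (array([0.6138, 0.0665, 0.0739]), np.float64(0.0026222376597042313))
```

View pics/s_grip.png

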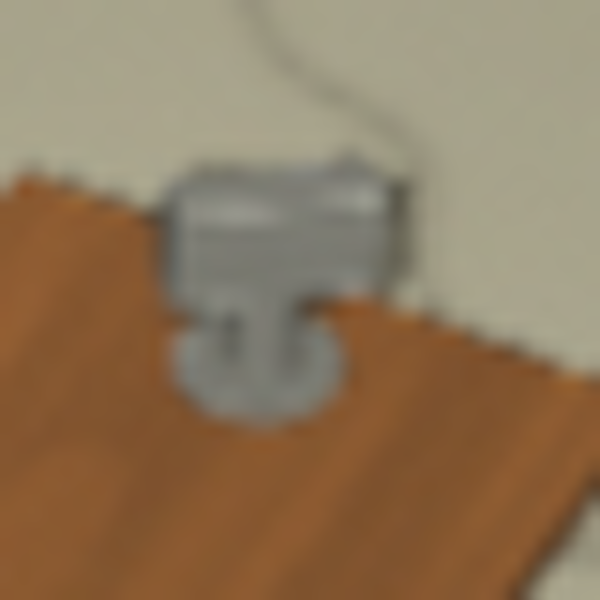

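View pics/t_grip.png

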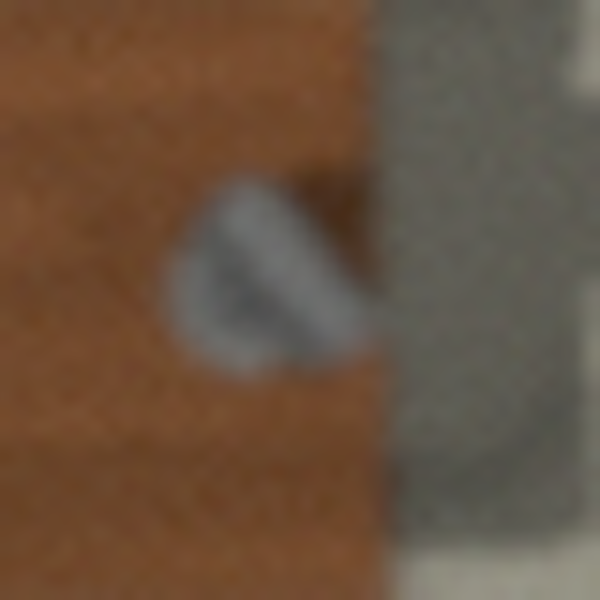

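```bash
python3 - <<'E'
from h import *
S=cam("side");T=cam("top")
f=lambda x,y,ox,oy,k:(ox+(x+.5)/k-.5,oy+(y+.5)/k-.5)
np.set_printoptions(precision=4,suppress=True)
# predicted overlays: shelf, bar on enlarged crop
mid=np.array([.548,-.0926,.068]); a=np.radians(-1.0); s=.045
for yaw in(30,40,50,):
  pass
def overlay(c,name,crops,yaw):
    img=c["img"];x,y,w,h,k=crops
    im=cv2.resize(img[y:y+h,x:x+w],None,fx=k,fy=k,interpolation=cv2.INTER_CUBIC)
    ex=np.array([np.cos(a),np.sin(a),0]);ey=np.array([-np.sin(a)*np.cos(s),np.cos(a)*np.cos(s),s]);ez=np.cross(ex,ey)
    def draw(P,col):
        q=proj(c,np.array(P));q=((q-[x,y]+.5)*k-.5).astype(int)
        cv2.polylines(im,[q.reshape(-1,1,2)],True,col,1)
    draw([mid+i*.065*ex+j*.16*ey for i,j in((1,1),(1,-1),(-1,-1),(-1,1))],(0,255,255))
    g=mid-.13*ey+.044*ez;b=np.radians(yaw);bx=np.array([np.cos(b),np.sin(b),0]);by=np.array([-np.sin(b),np.cos(b),0])
    print(name,"bar top",g)
    draw([g+i*.02*bx+j*.0065*by for i,j in((1,1),(1,-1),(-1,-1),(-1,1))],(0,0,255))
    draw([g-ez*.024+i*.02*bx+j*.0065*by for i,j in((1,1),(1,-1),(-1,-1),(-1,1))],(255,0,0))
    cv2.imwrite(f"pics/ov_{name}.png",im)
overlay(S,"s",(275,115,125,110,5),38)
overlay(T,"t",(345,160,80,70,8),38)
E
```

```text
s bar top [ 0.5457 -0.2244  0.1061]
t bar top [ 0.5457 -0.2244  0.1061]
```

View pics/ov_s.png

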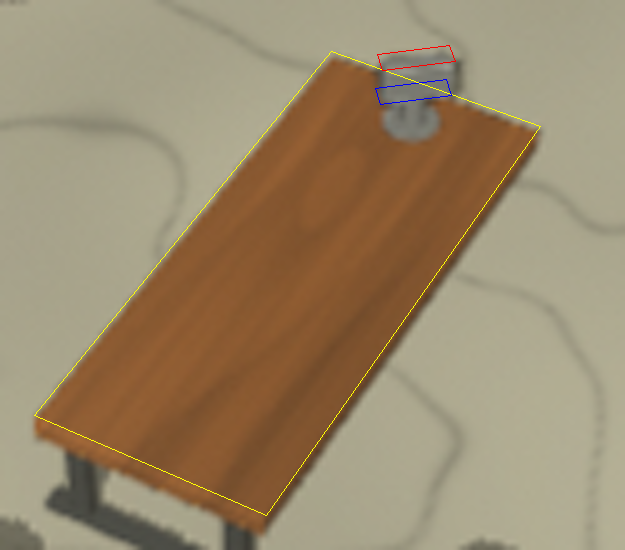

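View pics/ov_t.png

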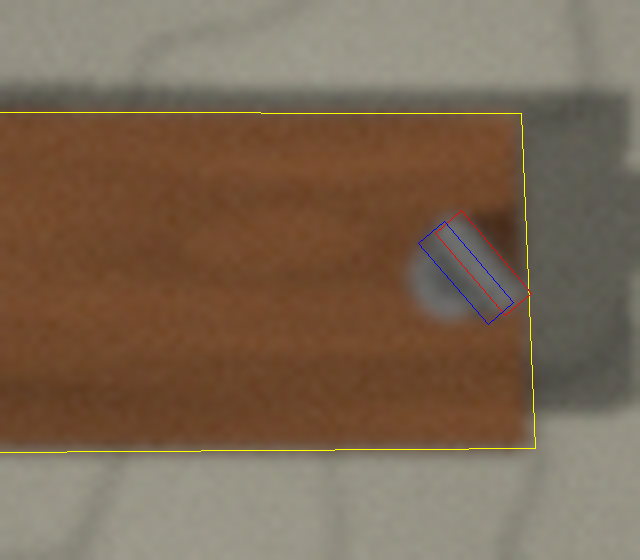

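The aluminium bar is confirmed as the level: green vial, two lines, at about (0.457,0.255), yaw ≈44°. The shelf slope is ≈0.045 rad, and the bar's yaw is ≈35–38°. I'm starting with a swing around via (0.55,-0.25).

Call:
{"name": "drive_tool", "arguments": {
  "commands": [
    [3.2,-1.7,0,0,0,0,1],
    [3.2,-1.7,0,0,0,0,1],
    [3.2,-1.7,0,0,0,0,1],
    [3.2,-1.7,0,0,0,0,1],
    [3.2,-1.7,0,0,0,0,1],
    [3.2,-1.7,0,0,0,0,1],
    [3.2,-1.7,0,0,0,0,1],
    [3.2,-1.7,0,0,0,0,1],
    [3.2,-1.7,0,0,0,0,1],
    [3.2,-1.7,0,0,0,0,1],
    [3.2,-1.7,0,0,0,0,1],
    [3.2,-1.7,0,0,0,0,1],
    [3.2,-1.7,0,0,0,0,1],
    [3.2,-1.7,0,0,0,0,1]
  ]
}}

```text
time_s: 1.47
tool_pos: [0.5557, -0.2489, 0.2924]
tool_rot: [180.0, -0.0, 18.3]
force: [0.3, 0.2, 1.3]
grip_width: 0.0871
```

Call:
{"name": "drive_tool", "arguments": {
  "commands": [
    [0.43,-3.4,0,0,0,0,1],
    [0.43,-3.4,0,0,0,0,1],
    [0.43,-3.4,0,0,0,0,1],
    [0.43,-3.4,0,0,0,0,1],
    [0.43,-3.4,0,0,0,0,1],
    [0.43,-3.4,0,0,0,0,1],
    [0.43,-3.4,0,0,0,0,1],
    [0.43,-3.4,0,0,0,0,1],
    [0.43,-3.4,0,0,0,0,1],
    [0.43,-3.4,0,0,0,0,1],
    [0.43,-3.4,0,0,0,0,1],
    [0.43,-3.4,0,0,0,0,1],
    [0.43,-3.4,0,0,0,0,1],
    [0.43,-3.4,0,0,0,0,1],
    [0.43,-3.4,0,0,0,0,1],
    [0,0,0,0,0,-6.5,1],
    [0,0,0,0,0,-6.5,1],
    [0,0,0,0,0,-6.5,1],
    [0,0,0,0,0,-6.5,1]
  ]
}}

```text
time_s: 3.05
tool_pos: [0.4555, 0.2544, 0.2922]
tool_rot: [180.0, 0.0, 44.7]
force: [-0.0, -0.9, 0.0]
grip_width: 0.0868
```

Call:
{"name": "drive_tool", "arguments": {
  "commands": [
    [0,0,3.4,0,0,0,1],
    [0,0,3.4,0,0,0,1],
    [0,0,3.4,0,0,0,1],
    [0,0,3.4,0,0,0,1],
    [0,0,2.4,0,0,0,1],
    [0,0,0,0,0,0,1]
  ]
}}

```text
time_s: 3.55
tool_pos: [0.4526, 0.2521, 0.1274]
tool_rot: [-179.8, 0.5, 44.3]
force: [-1.0, -1.3, -1.5]
grip_width: 0.0873
```

```bash
python3 - <<'E'
from h import *
S=cam("side");crop(S["img"],220,200,160,120,5,"pics/s1.png")
T=cam("top");crop(T["img"],205,175,90,80,7,"pics/t1.png")
E
```

```text
(no output)
```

View pics/s1.png

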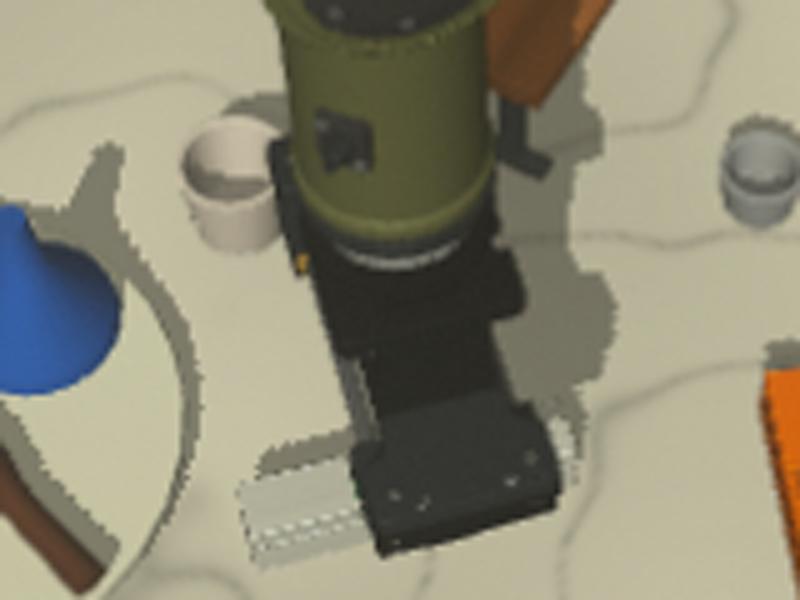

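View pics/t1.png

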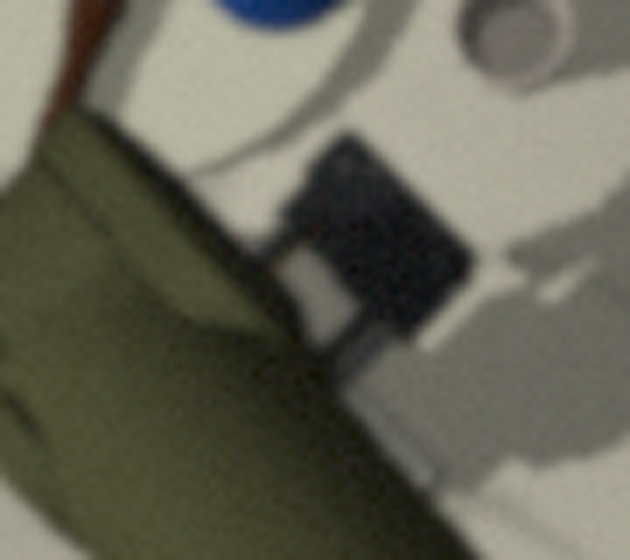

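The gripper straddles the level and is clear of the turntable and funnel. I'll go down the rest of the way and close.

Call:
{"name": "drive_tool", "arguments": {
  "commands": [
    [0.3,0,1.5,0,0,0,1],
    [0,0,1.5,0,0,0,1],
    [0,0,1.2,0,0,0,1],
    [0,0,0.9,0,0,0,1],
    [0,0,0,0,0,0,1],
    [0,0,0,0,0,0,0.2],
    [0,0,0,0,0,0,0.2],
    [0,0,0,0,0,0,0.2],
    [0,0,0,0,0,0,0.2],
    [0,0,0,0,0,0,0.2],
    [0,0,0,0,0,0,0.2],
    [0,0,0,0,0,0,0.2]
  ],
  "force": 25
}}

```text
time_s: 4.65
tool_pos: [0.4579, 0.2562, 0.0814]
tool_rot: [180.0, -0.0, 44.3]
force: [0.5, -0.3, 0.4]
grip_width: 0.0479
```

Call:
{"name": "drive_tool", "arguments": {
  "commands": [
    [0,0,0.5,0,0,0,0.2],
    [0,0,0,0,0,0,0.2],
    [0,0,0,0,0,0,0.2],
    [0,0,0,0,0,0,0.2],
    [0,0,0,0,0,0,0.2],
    [0,0,0,0,0,0,0.2],
    [0,0,0,0,0,0,0.2]
  ]
}}

```text
time_s: 5.23
tool_pos: [0.4576, 0.2561, 0.076]
tool_rot: [-180.0, 0.0, 44.3]
force: [-0.5, -0.5, -2.8]
grip_width: 0.0276
```

Call:
{"name": "drive_tool", "arguments": {
  "commands": [
    [0,0,-2,0,0,0,0.2],
    [0,0,-3.4,0,0,0,0.2],
    [0,0,-3.4,0,0,0,0.2],
    [0,0,-3.4,0,0,0,0.2],
    [0,0,-3.4,0,0,0,0.2],
    [0,0,0,0,0,-6.4,0.2],
    [0,0,0,0,0,-6.4,0.2],
    [0,0,0,0,0,-6.4,0.2],
    [0,0,0,0,0,-6.4,0.2],
    [0,0,0,0,0,-6.4,0.2],
    [0,0,0,0,0,-6.4,0.2],
    [0,0,0,0,0,-6.4,0.2],
    [0,0,0,0,0,0,0.2]
  ]
}}

```text
time_s: 6.32
tool_pos: [0.4575, 0.2562, 0.232]
tool_rot: [-180.0, 0.0, 89.3]
force: [-0.4, 0.6, -2.8]
grip_width: 0.0275
```

Call:
{"name": "drive_tool", "arguments": {
  "commands": [
    [-3.4,1.07,0,0,0,0,0.2],
    [-3.4,1.07,0,0,0,0,0.2],
    [-3.4,1.07,0,0,0,0,0.2],
    [-3.4,1.07,0,0,0,0,0.2],
    [-3.4,1.07,0,0,0,0,0.2],
    [-3.4,1.07,0,0,0,0,0.2],
    [-3.4,1.07,0,0,0,0,0.2],
    [-3.4,1.07,0,0,0,0,0.2],
    [-3.4,1.07,0,0,0,0,0.2],
    [0,0,0,0,2.5,0,0.2],
    [0,0,0,0,0,0,0.2],
    [0,0,0,0,0,0,0.2]
  ]
}}

```text
time_s: 7.32
tool_pos: [0.5492, -0.0514, 0.2319]
tool_rot: [-179.9, -2.5, 88.9]
force: [-0.2, 1.2, -2.9]
grip_width: 0.028
```

```bash
python3 - <<'E'
from h import *
o=env.get_obs();print(o["tool_pos"],o["tool_rot"],o["force"],o["qpos"])
S=cam("side");crop(S["img"],240,80,200,150,4,"pics/s2.png")
T=cam("top");crop(T["img"],265,130,190,120,4,"pics/t2.png")
E
```

```text
[ 0.54917167 -0.05139176  0.23188038] [-179.94607552   -2.50976281   88.92295856] [-0.17965159  1.16794812 -2.86208142] [ 40.64049043  12.57633001 -41.2452617  100.51185325   6.10993323
  70.08113302  -3.08188961]
```

View pics/s2.png

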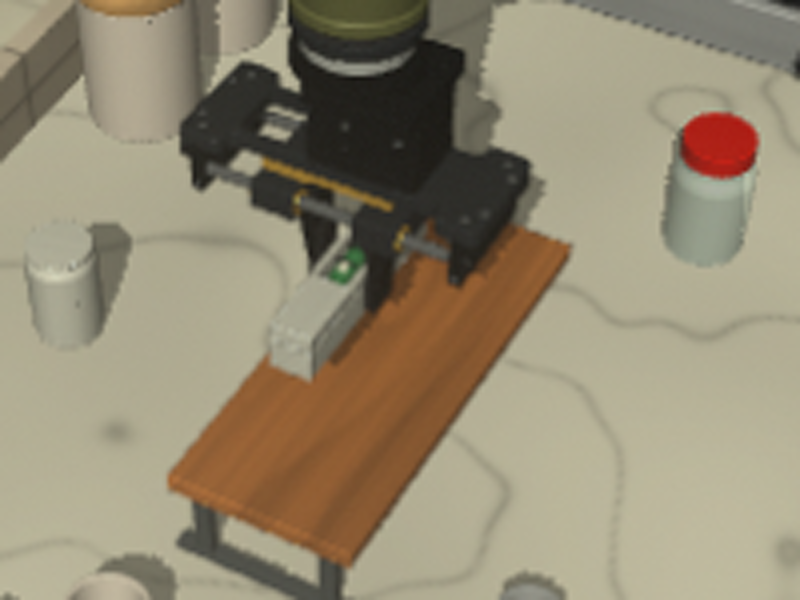

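View pics/t2.png

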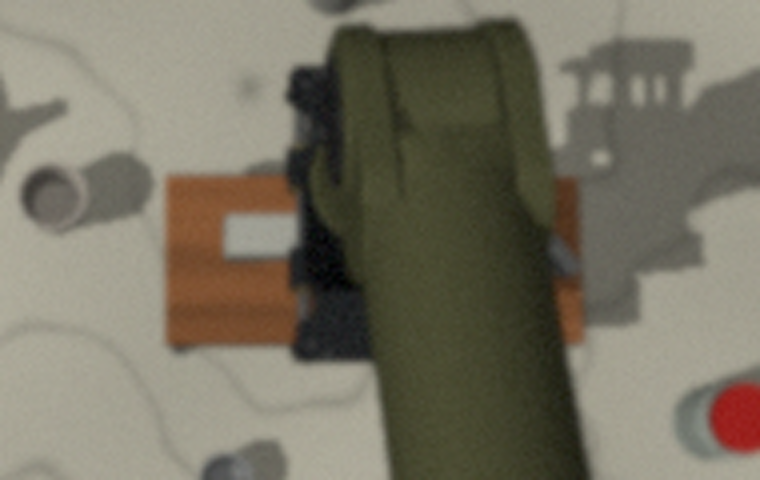

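Call:
{"name": "drive_tool", "arguments": {
  "commands": [
    [0,0,2.2,0,0,0,0.2],
    [0,0,2.2,0,0,0,0.2],
    [0,0,1.8,0,0,0,0.2],
    [0,0,1.0,0,0,0,0.2],
    [0,0,0.5,0,0,0,0.2],
    [0,0,0.3,0,0,0,0.2],
    [0,0,0,0,0,0,0.2]
  ]
}}

```text
time_s: 8.0
tool_pos: [0.5497, -0.047, 0.1526]
tool_rot: [180.0, -2.5, 89.2]
force: [0.9, -0.3, -2.8]
grip_width: 0.0276
```

Call:
{"name": "drive_tool", "arguments": {
  "commands": [
    [0,0,0.2,0,0,0,0.2],
    [0,0,0.15,0,0,0,0.2],
    [0,0,0.1,0,0,0,0.2],
    [0,0,0.1,0,0,0,0.2],
    [0,0,0,0,0,0,0.2]
  ]
}}

```text
time_s: 8.42
tool_pos: [0.5495, -0.0476, 0.1469]
tool_rot: [180.0, -2.5, 89.1]
force: [0.8, -0.1, -2.4]
grip_width: 0.0276
```

Call:
{"name": "drive_tool", "arguments": {
  "commands": [
    [0,0,0.1,0,0,0,0.2],
    [0,0,0.1,0,0,0,0.2],
    [0,0,0,0,0,0,0.2]
  ]
}}

```text
time_s: 8.67
tool_pos: [0.5497, -0.0475, 0.146]
tool_rot: [180.0, -2.5, 89.1]
force: [-2.9, 0.1, 4.8]
grip_width: 0.028
```

Contact was felt: Fz went from -2.8 to +4.8 N at the expected height. I'll release and lift.

Call:
{"name": "drive_tool", "arguments": {
  "commands": [
    [0,0,0,0,0,0,0.6],
    [0,0,0,0,0,0,0.7],
    [0,0,0,0,0,0,0.7],
    [0,0,0,0,0,0,0.7],
    [0,0,-1,0,0,0,0.7],
    [0,0,-2.5,0,0,0,0.7],
    [0,0,-2.5,0,0,0,0.7],
    [0,0,-2.5,0,0,0,0.7],
    [0,0,-2.5,0,-2.5,0,0.7],
    [0,0,0,0,0,0,0.7],
    [0,0,0,0,0,0,0.7],
    [0,0,0,0,0,0,0.7]
  ]
}}

```text
time_s: 9.67
tool_pos: [0.5491, -0.0522, 0.2546]
tool_rot: [-180.0, 0.0, 89.1]
force: [0.4, 0.5, -0.3]
grip_width: 0.0604
```

```bash
python3 - <<'E'
from h import *
o=env.get_obs();print(o["time_s"],o["tool_pos"],o["tool_rot"],o["grip_width"])
S=cam("side");crop(S["img"],275,110,120,110,5,"pics/s3.png");cv2.imwrite("pics/side3.png",S["img"])
E
```

```text
9.6667 [ 0.54913911 -0.05215182  0.25458325] [-1.79980602e+02  3.33760065e-03  8.91346782e+01] 0.060393659997986
```

View pics/s3.png

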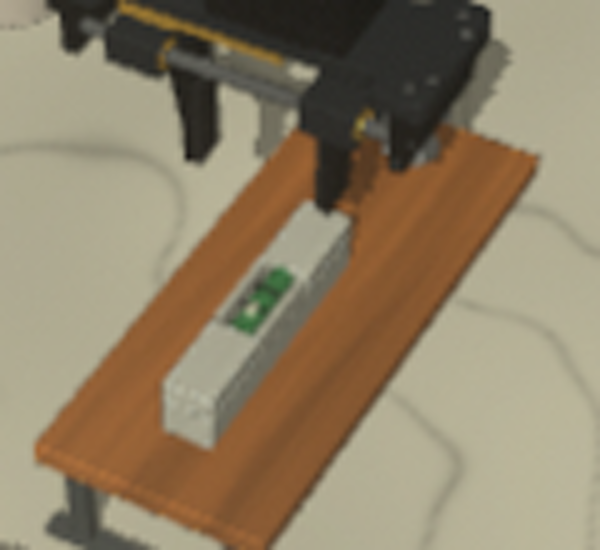

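```bash
python3 - <<'E'
from h import *
S=cam("side");T=cam("top")
s0=cv2.imread("pics/side0.png");t0=cv2.imread("pics/top0.png")
def ov(c,img,box,g,yaw):
    x,y,w,h,k=box
    im=cv2.resize(img[y:y+h,x:x+w],None,fx=k,fy=k,interpolation=cv2.INTER_CUBIC)
    b=np.radians(yaw);bx=np.array([np.cos(b),np.sin(b),0]);by=np.array([-np.sin(b),np.cos(b),0])
    for dz,col in((0,(0,0,255)),(-.024,(255,0,0))):
        P=np.array([g+[0,0,dz]+i*.02*bx+j*.0065*by for i,j in((1,1),(1,-1),(-1,-1),(-1,1))])
        q=((proj(c,P)-[x,y]+.5)*k-.5).astype(int)
        cv2.polylines(im,[q.reshape(-1,1,2)],True,col,1)
    return im
rows=[]
for g,yaw in(((.545,-.2225,.105),32),((.545,-.2225,.105),38),((.5435,-.223,.103),38)):
    g=np.array(g)
    rows.append(np.hstack([ov(S,s0,(343,117,32,32,8),g,yaw),ov(T,t0,(388,178,32,32,8),g,yaw)]))
cv2.imwrite("pics/barfit.png",np.vstack(rows)[:,:])
print(np.vstack(rows).shape)
E
```

```text
(768, 512, 3)
```

View pics/barfit.png

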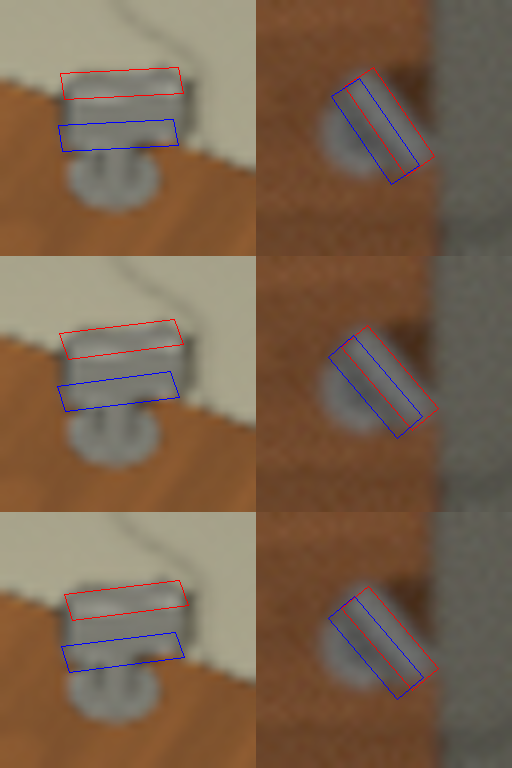

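The level sits along the board and the bubble is displaced toward the +y end. Next is the grip bar, at about (0.5445,-0.223), yaw ≈34°.

Call:
{"name": "drive_tool", "arguments": {
  "commands": [
    [-3.42,-0.04,0,0,0,0,0.6],
    [-3.42,-0.04,0,0,0,0,0.6],
    [-3.42,-0.04,0,0,0,0,0.6],
    [-3.42,-0.04,0,0,0,0,0.6],
    [-3.42,-0.04,0,0,0,0,0.6],
    [0,0,0,0,0,6.9,0.6],
    [0,0,0,0,0,6.9,0.6],
    [0,0,0,0,0,6.9,0.6],
    [0,0,0,0,0,6.9,0.6],
    [0,0,0,0,0,6.9,0.6],
    [0,0,0,0,0,6.9,0.6],
    [0,0,0,0,0,6.9,0.6],
    [0,0,0,0,0,6.9,0.6],
    [0,0,2.2,0,0,0,0.6],
    [0,0,2.2,0,0,0,0.6],
    [0,0,2.0,0,0,0,0.6],
    [0,0,0,0,0,0,0.6]
  ]
}}

```text
time_s: 11.23
tool_pos: [0.5417, -0.2224, 0.1853]
tool_rot: [-179.5, 0.3, 33.9]
force: [-1.1, 0.7, -0.3]
grip_width: 0.0521
```

```bash
python3 - <<'E'
from h import *
o=env.get_obs();print(o["time_s"],o["tool_pos"],o["tool_rot"],o["grip_width"])
S=cam("side");crop(S["img"],275,80,130,120,5,"pics/s4.png")
T=cam("top");crop(T["img"],345,140,100,80,6,"pics/t4.png")
E
```

```text
11.2333 [ 0.54172597 -0.22241836  0.18530963] [-179.52626057    0.28022025   33.91324591] 0.05205263918336887
```

View pics/s4.png

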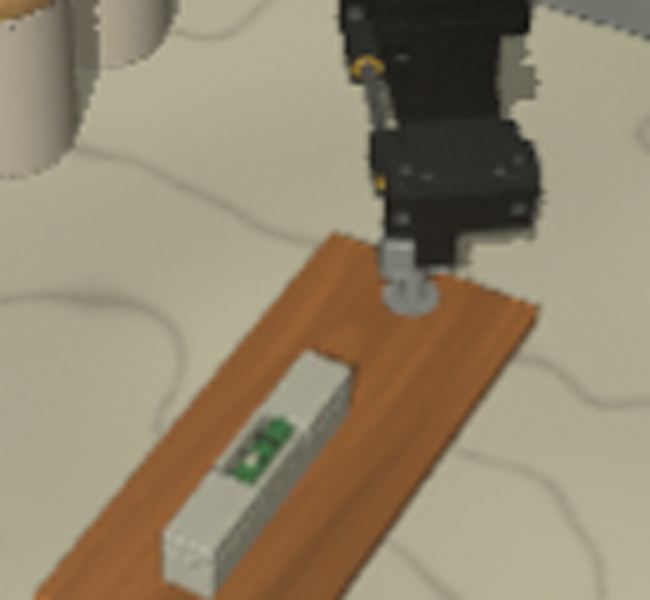

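View pics/t4.png

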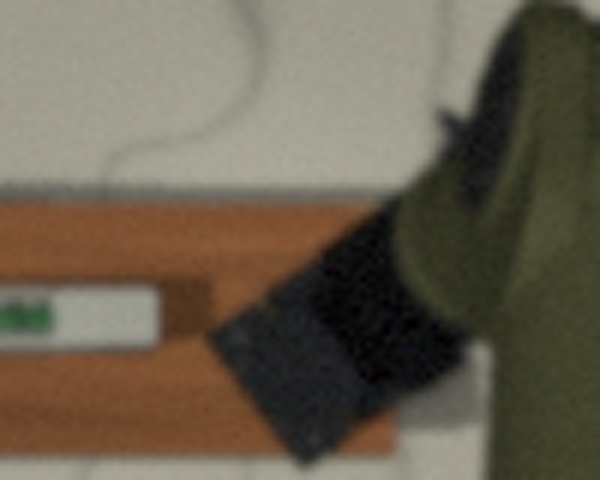

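Call:
{"name": "drive_tool", "arguments": {
  "commands": [
    [0,0,1.5,0,0,0,0.6],
    [0,0,1.5,0,0,0,0.6],
    [0,0,1.0,0,0,0,0.6],
    [0,0,0.4,0,0,0,0.6],
    [0,0,0,0,0,0,0.6],
    [0,0,0,0,0,0,0.6]
  ]
}}

```text
time_s: 11.83
tool_pos: [0.5453, -0.2233, 0.1475]
tool_rot: [180.0, -0.0, 33.9]
force: [0.4, -0.0, 0.2]
grip_width: 0.0523
```

```bash
python3 - <<'E'
from h import *
S=cam("side");crop(S["img"],325,80,70,60,9,"pics/s5.png")
E
```

```text
(no output)
```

View pics/s5.png

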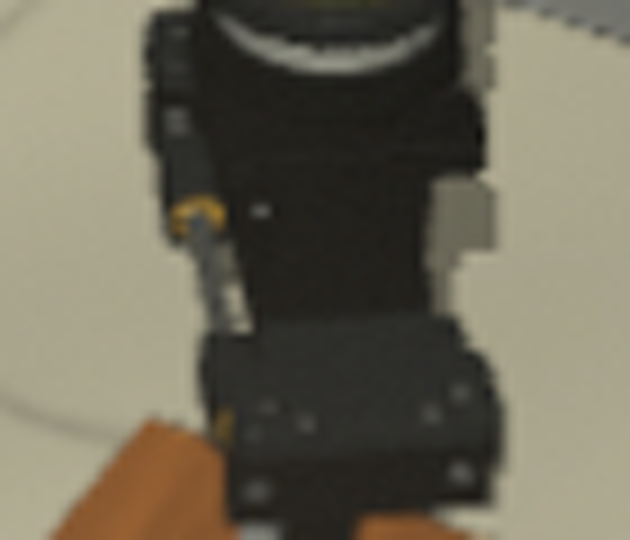

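Call:
{"name": "drive_tool", "arguments": {
  "commands": [
    [0,0,0.1,0,0,0,0.05],
    [0,0,0,0,0,0,0.05],
    [0,0,0,0,0,0,0.05],
    [0,0,0,0,0,0,0.05],
    [0,0,0,0,0,0,0.05],
    [0,0,0,0,0,0,0.05],
    [0,0,0,0,0,0,0.05],
    [0,0,0,0,0,0,0.05],
    [0,0,0,0,0,0,0.05],
    [0,0,0,0,0,0,0.05]
  ],
  "force": 35
}}

```text
time_s: 12.72
tool_pos: [0.544, -0.2219, 0.1455]
tool_rot: [-179.8, 0.1, 34.0]
force: [-4.2, 2.5, 3.9]
grip_width: 0.0131
```

Bar gripped, with width 13.1 mm as it should be. First turn: 60° counter-clockwise, rising with the foot.

Call:
{"name": "drive_tool", "arguments": {
  "commands": [
    [-0.04,-0.1,0,0,0,0,0.05],
    [0,0,-0.044,0,0,-5,0.05],
    [0,0,-0.044,0,0,-5,0.05],
    [0,0,-0.044,0,0,-5,0.05],
    [0,0,-0.044,0,0,-5,0.05],
    [0,0,-0.044,0,0,-5,0.05],
    [0,0,-0.044,0,0,-5,0.05],
    [0,0,-0.044,0,0,-5,0.05],
    [0,0,-0.044,0,0,-5,0.05],
    [0,0,-0.044,0,0,-5,0.05],
    [0,0,-0.044,0,0,-5,0.05],
    [0,0,-0.044,0,0,-5,0.05],
    [0,0,-0.044,0,0,-5,0.05],
    [0,0,0,0,0,0,0.05]
  ]
}}

```text
time_s: 13.88
tool_pos: [0.5454, -0.2223, 0.1508]
tool_rot: [179.8, -0.0, 94.1]
force: [4.1, 2.7, -4.2]
grip_width: 0.0129
```

```bash
python3 - <<'E'
from h import *
o=env.get_obs();print(o["time_s"],o["tool_pos"],o["tool_rot"],o["grip_width"],o["force"],o["wrist_torque"])
S=cam("side");crop(S["img"],285,105,110,110,5,"pics/s6.png")
E
```

```text
13.8833 [ 0.54540843 -0.22231117  0.15081369] [ 1.79764849e+02 -3.34478365e-03  9.40589566e+01] 0.0128537244774129 [ 4.08693084  2.70217645 -4.2070219 ] [ 0.38477495 -1.2259739   0.16053979]
```

View pics/s6.png

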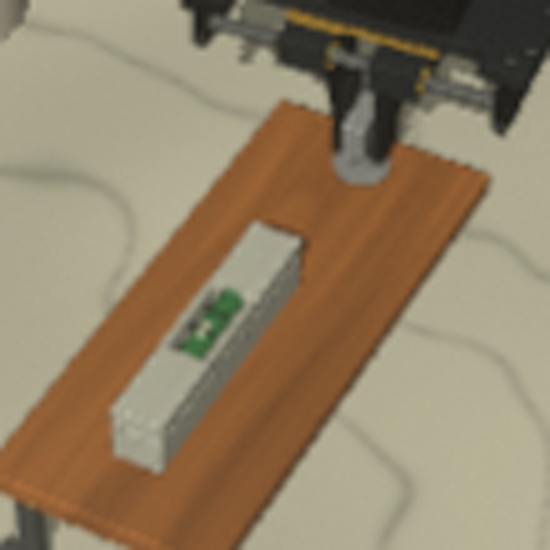

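```bash
cat > bub.py <<'E'
from h import *
import sys
n=sys.argv[1]
S=cam("side");crop(S["img"],315,155,28,28,20,f"pics/b{n}s.png")
T=cam("top");crop(T["img"],335,178,34,30,18,f"pics/b{n}t.png")
E
python3 bub.py 1
```

```text
(no output)
```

View pics/b1s.png

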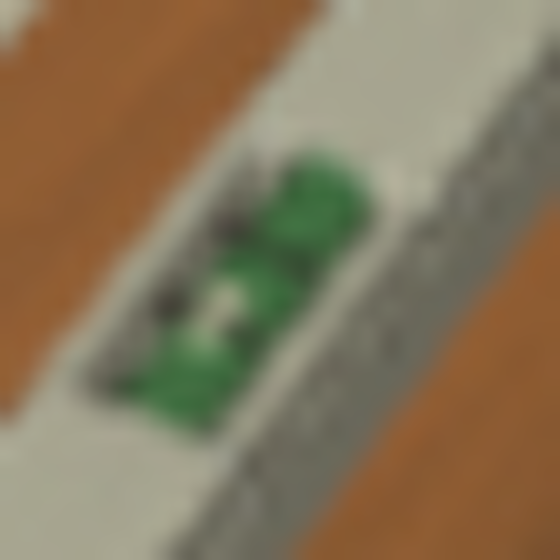

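View pics/b1t.png

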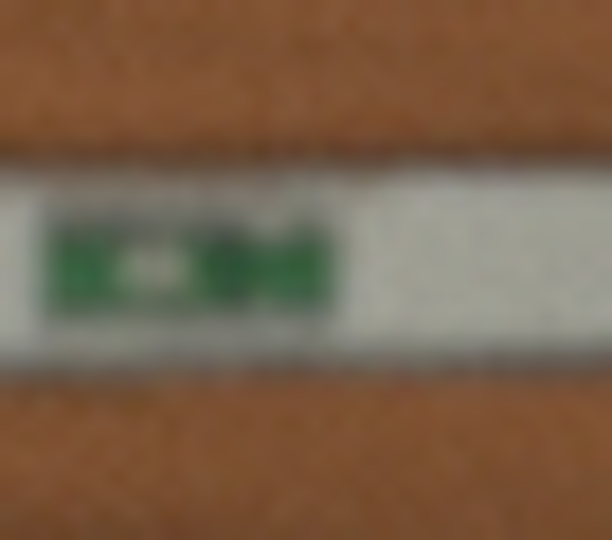

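The top view shows the vial from x=45 to 335 and the bubble at 152, so it is ≈6 mm toward +y. About 90–100° more is needed; I'll turn 80° now.

Call:
{"name": "drive_tool", "arguments": {
  "commands": [
    [0,0,0,0,0,-5,0.05],
    [0,0,0,0,0,-5,0.05],
    [0,0,-0.044,0,0,-5,0.05],
    [0,0,-0.044,0,0,-5,0.05],
    [0,0,-0.044,0,0,-5,0.05],
    [0,0,-0.044,0,0,-5,0.05],
    [0,0,-0.044,0,0,-5,0.05],
    [0,0,-0.044,0,0,-5,0.05],
    [0,0,-0.044,0,0,-5,0.05],
    [0,0,-0.044,0,0,-5,0.05],
    [0,0,-0.044,0,0,-5,0.05],
    [0,0,-0.044,0,0,-5,0.05],
    [0,0,-0.044,0,0,-5,0.05],
    [0,0,-0.044,0,0,-5,0.05],
    [0,0,-0.044,0,0,-5,0.05],
    [0,0,-0.044,0,0,-5,0.05],
    [0,0,0,0,0,0,0.05]
  ]
}}

```text
time_s: 15.45
tool_pos: [0.5472, -0.2197, 0.1579]
tool_rot: [179.8, 0.4, 174.1]
force: [7.4, 6.6, -3.7]
grip_width: 0.0132
```

Call:
{"name": "drive_tool", "arguments": {
  "commands": [
    [0,0,0,0,0,0,0.05],
    [0,0,0,0,0,0,0.05],
    [0,0,0,0,0,0,0.05],
    [0,0,0,0,0,0,0.05],
    [0,0,0,0,0,0,0.05],
    [0,0,0,0,0,0,0.05],
    [0,0,0,0,0,0,0.05],
    [0,0,0,0,0,0,0.05],
    [0,0,0,0,0,0,0.05],
    [0,0,0,0,0,0,0.05],
    [0,0,0,0,0,0,0.05],
    [0,0,0,0,0,0,0.05],
    [0,0,0,0,0,0,0.05],
    [0,0,0,0,0,0,0.05],
    [0,0,0,0,0,0,0.05],
    [0,0,0,0,0,0,0.05],
    [0,0,0,0,0,0,0.05],
    [0,0,0,0,0,0,0.05]
  ]
}}

```text
time_s: 16.95
tool_pos: [0.5472, -0.2196, 0.1579]
tool_rot: [179.8, 0.4, 173.9]
force: [8.8, 6.2, -3.7]
grip_width: 0.0125
```

```bash
python3 bub.py 2;python3 -c "
from h import *
o=env.get_obs();print(o['qpos'],o['wrist_torque'])"
```

```text
[ 62.00987559  25.39785268 -52.27973957  99.81250019  21.64831817
  65.20647597  87.20361928] [ 1.51786089 -2.10547181  0.09201596]
```

View pics/b2s.png

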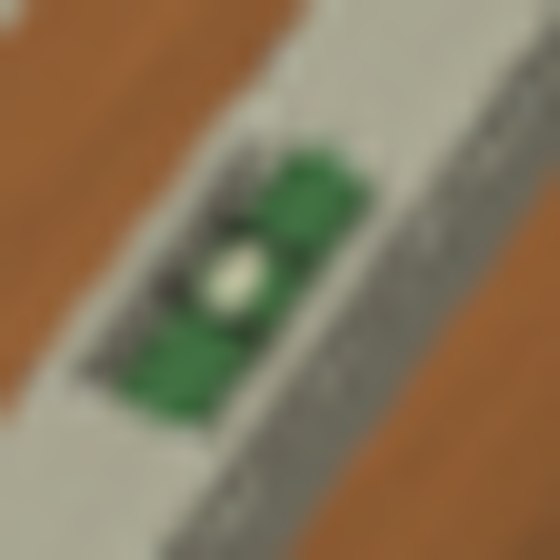

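View pics/b2t.png

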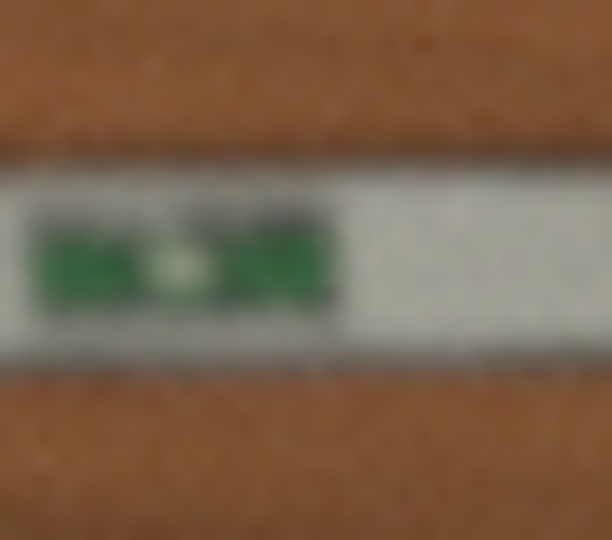

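The bubble now stands between the lines, perhaps a touch (0.3–1 mm) toward +y. I'll add 6° more, then let go and lift clear.

Call:
{"name": "drive_tool", "arguments": {
  "commands": [
    [0,0,-0.02,0,0,-3,0.05],
    [0,0,-0.02,0,0,-3,0.05],
    [0,0,0,0,0,0,0.05],
    [0,0,0,0,0,0,0.4],
    [0,0,0,0,0,0,0.5],
    [0,0,0,0,0,0,0.5],
    [0,0,0,0,0,0,0.5],
    [0,0,0,0,0,0,0.5],
    [0,0,-1,0,0,0,0.5],
    [0,0,-2,0,0,0,0.5],
    [0,0,-3,0,0,0,0.5],
    [0,0,-3,0,0,0,0.5],
    [0,0,0,0,0,0,0.5],
    [0,0,0,0,0,0,0.5],
    [0,0,0,0,0,0,0.5],
    [0,0,0,0,0,0,0.5],
    [0,0,0,0,0,0,0.5],
    [0,0,0,0,0,0,0.5]
  ]
}}

```text
time_s: 18.55
tool_pos: [0.5434, -0.2225, 0.2465]
tool_rot: [180.0, -0.1, 179.9]
force: [-0.5, 0.3, -0.4]
grip_width: 0.0432
```

```bash
python3 bub.py 3; python3 -c "
from h import *
S=cam('side');crop(S['img'],275,80,130,120,5,'pics/s7.png')"
```

```text
(no output)
```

View pics/b3s.png

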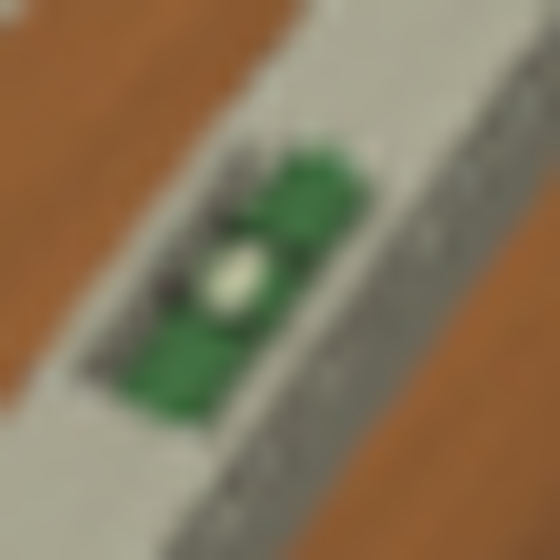

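View pics/b3t.png

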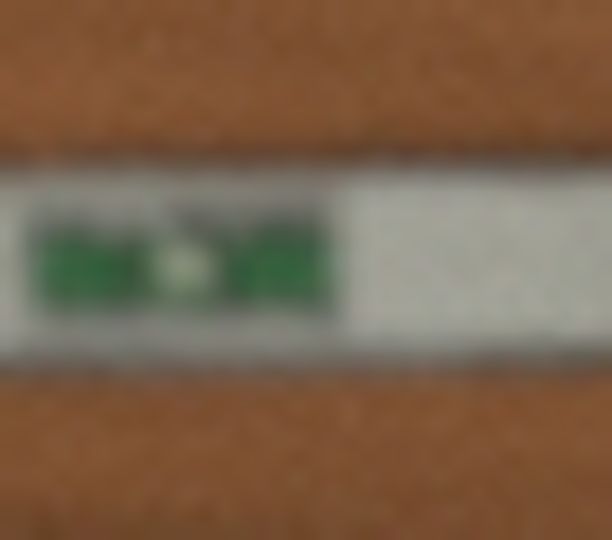

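View pics/s7.png

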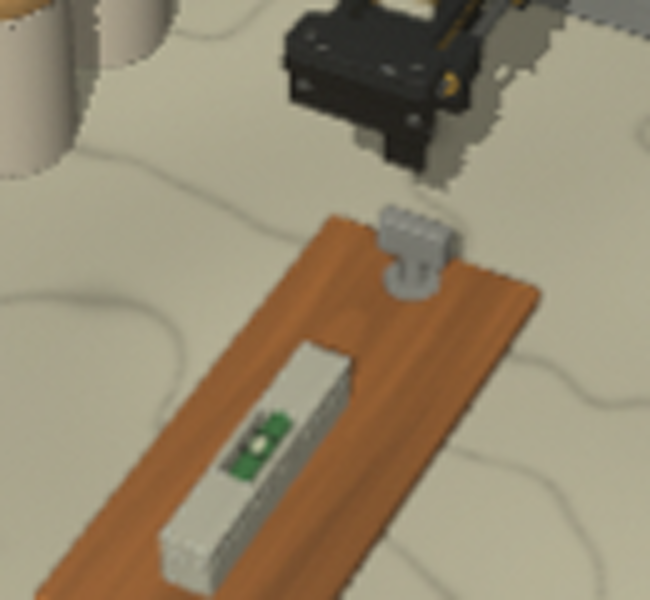

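The bubble is centred in both views: side bubble (235,278) against the line midpoint ≈(238,278); top 185 against the vial centre 185. The bar is released and nothing is touched. Next I close the jaws and move above the middle of the level.

Call:
{"name": "drive_tool", "arguments": {
  "commands": [
    [-0.1,2.94,0,0,0,0,0],
    [-0.1,2.94,0,0,0,0,0],
    [-0.1,2.94,0,0,0,0,0],
    [-0.1,2.94,0,0,0,0,0],
    [-0.1,2.94,0,0,0,0,0],
    [-0.1,2.94,0,0,0,0,0],
    [0,0,0,0,0,6.98,0],
    [0,0,0,0,0,6.98,0],
    [0,0,0,0,0,6.98,0],
    [0,0,0,0,0,6.98,0],
    [0,0,0,0,0,6.98,0],
    [0,0,0,0,0,6.98,0],
    [0,0,0,0,0,6.98,0],
    [0,0,0,0,0,6.98,0],
    [0,0,0,0,0,6.98,0],
    [0,0,0,0,0,6.98,0],
    [0,0,0,0,0,6.98,0],
    [0,0,0,0,0,6.98,0],
    [0,0,0,0,0,6.98,0],
    [0,0,0,0,0,0,0]
  ]
}}

```text
time_s: 20.37
tool_pos: [0.5501, -0.046, 0.2474]
tool_rot: [-180.0, 0.0, 89.0]
force: [0.3, -0.7, -0.1]
grip_width: 0.0004
```

Call:
{"name": "drive_tool", "arguments": {
  "commands": [
    [0,0,2,0,0,0,0],
    [0,0,2,0,0,0,0],
    [0,0,0.8,0,0,0,0],
    [0,0,0.5,0,0,0,0],
    [0,0,0,0,0,0,0],
    [0,0,0,0,0,0,0],
    [0,0,0,0,0,0,0]
  ]
}}

```text
time_s: 20.95
tool_pos: [0.5508, -0.0461, 0.1955]
tool_rot: [179.9, 0.0, 89.2]
force: [-0.4, 0.5, 0.2]
grip_width: 0.0003
```

```bash
python3 - <<'E'
from h import *
o=env.get_obs();print(o["time_s"],o["tool_pos"],o["force"],o["grip_width"])
S=cam("side");crop(S["img"],275,80,130,120,5,"pics/s8.png")
E
```

```text
20.95 [ 0.55078877 -0.04610125  0.19554798] [-0.36142597  0.48735851  0.2179127 ] 0.000292249426930894
```

View pics/s8.png

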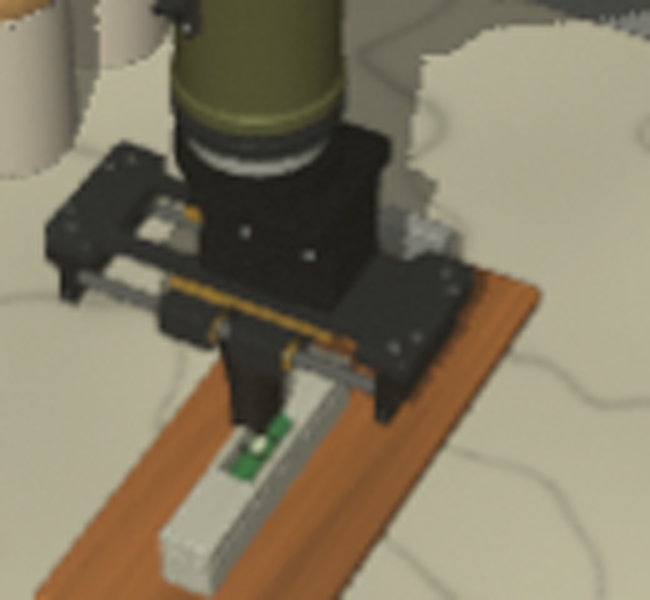

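Call:
{"name": "drive_tool", "arguments": {
  "commands": [
    [0,0,0.6,0,0,0,0],
    [0,0,0.5,0,0,0,0],
    [0,0,0.2,0,0,0,0],
    [0,0,0,0,0,0,0],
    [0,0,0,0,0,0,0]
  ]
}}

```text
time_s: 21.42
tool_pos: [0.55, -0.0461, 0.1813]
tool_rot: [-180.0, -0.0, 89.2]
force: [0.1, 0.3, 0.2]
grip_width: 0.0006
```

Call:
{"name": "drive_tool", "arguments": {
  "commands": [
    [0,0,0.1,0,0,0,0],
    [0,0,0.1,0,0,0,0],
    [0,0,0,0,0,0,0],
    [0,0,0,0,0,0,0]
  ]
}}

```text
time_s: 21.75
tool_pos: [0.5502, -0.0462, 0.1796]
tool_rot: [180.0, 0.0, 89.2]
force: [0.4, -0.3, 0.3]
grip_width: 0.0004
```

Call:
{"name": "drive_tool", "arguments": {
  "commands": [
    [0,0,0.05,0,0,0,0],
    [0,0,0.05,0,0,0,0],
    [0,0,0,0,0,0,0],
    [0,0,0,0,0,0,0]
  ]
}}

```text
time_s: 22.08
tool_pos: [0.5503, -0.0461, 0.1792]
tool_rot: [180.0, 0.0, 89.2]
force: [-2.9, -0.4, 5.8]
grip_width: 0.0006
```

Call:
{"name": "drive_tool", "arguments": {
  "commands": [
    [0,0,0.04,0,0,0,0],
    [0,0,0,0,0,0,0],
    [0,0,0,0,0,0,0],
    [0,0,0,0,0,0,0],
    [0,0,0,0,0,0,0],
    [0,0,0,0,0,0,0],
    [0,0,0,0,0,0,0],
    [0,0,0,0,0,0,0],
    [0,0,0,0,0,0,0],
    [0,0,0,0,0,0,0],
    [0,0,0,0,0,0,0],
    [0,0,0,0,0,0,0]
  ]
}}

```text
time_s: 23.08
tool_pos: [0.5503, -0.0461, 0.1792]
tool_rot: [180.0, 0.0, 89.2]
force: [-2.3, 0.3, 7.6]
grip_width: 0.0008
```

```bash
python3 - <<'E'
from h import *
for i in range(4):
    S=cam("side");o=env.get_obs();print(o["time_s"],o["tool_pos"],o["force"])
crop(S["img"],275,80,130,120,5,"pics/s9.png");cv2.imwrite("pics/side9.png",S["img"])
crop(S["img"],313,150,32,32,18,"pics/b9.png")
E
```

```text
23.1333 [ 0.55031791 -0.04608441  0.17919702] [-3.76609038  0.04378342  7.67440011]
23.1833 [ 0.55028869 -0.0461025   0.17918003] [-3.12193955  0.0304669   8.07394159]
23.2333 [ 0.5503177  -0.04612414  0.17919816] [-2.79926292 -0.13496306  8.24233984]
23.2833 [ 0.5502972 -0.0461135  0.179177 ] [-2.86155913  0.42477344  7.31435062]
```

View pics/b9.png

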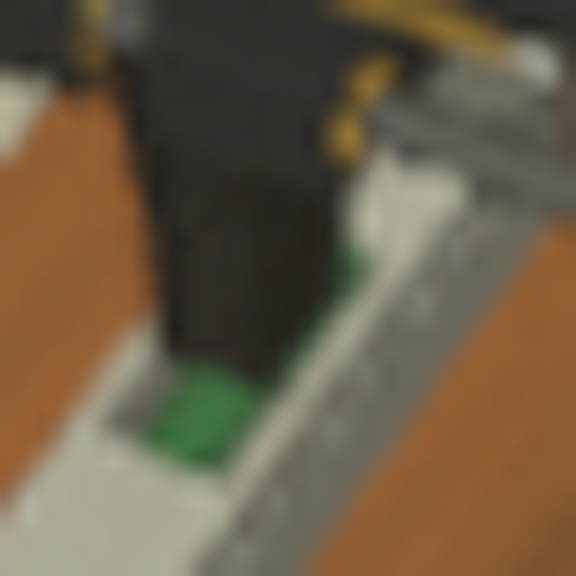

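View pics/side9.png

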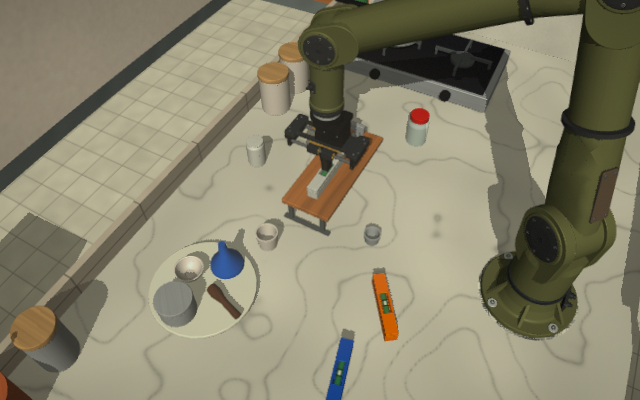

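Everything else is still in place. The push is 7.7 N, so I'll increase it slightly to about 10 N.

Call:
{"name": "drive_tool", "arguments": {
  "commands": [
    [0,0,0.04,0,0,0,0],
    [0,0,0,0,0,0,0],
    [0,0,0,0,0,0,0],
    [0,0,0,0,0,0,0],
    [0,0,0,0,0,0,0],
    [0,0,0,0,0,0,0],
    [0,0,0,0,0,0,0],
    [0,0,0,0,0,0,0],
    [0,0,0,0,0,0,0],
    [0,0,0,0,0,0,0],
    [0,0,0,0,0,0,0],
    [0,0,0,0,0,0,0]
  ]
}}

```text
time_s: 24.28
tool_pos: [0.5503, -0.0461, 0.1792]
tool_rot: [180.0, 0.1, 89.2]
force: [-3.7, -1.5, 10.1]
grip_width: 0.0004
```

```bash
python3 - <<'E'
from h import *
for i in range(4):
    T=cam("side");o=env.get_obs();print(o["time_s"],o["tool_pos"],o["force"])
# board: compare visible corners with a level-board model
a=np.radians(-.8);ex=np.array([np.cos(a),np.sin(a),0]);ey=np.array([-np.sin(a),np.cos(a),0]);mid=np.array([.547,-.0915,.075])
im=cv2.resize(T["img"][110:235,270:400],None,fx=5,fy=5,interpolation=cv2.INTER_CUBIC)
q=proj(T,np.array([mid+i*.065*ex+j*.16*ey for i,j in((1,1),(1,-1),(-1,-1),(-1,1))]))
cv2.polylines(im,[((q-[270,110]+.5)*5).astype(int).reshape(-1,1,2)],True,(0,255,255),1)
cv2.imwrite("pics/s10.png",im)
E
```

```text
24.3333 [ 0.55033195 -0.04609372  0.17916849] [-3.92980615  0.20362222 10.36557567]
24.3833 [ 0.55032413 -0.04609698  0.17916957] [-3.75475389  0.74291765 10.28316509]
24.4333 [ 0.55033337 -0.04610605  0.17917409] [-3.52130091  0.4524598  10.35027025]
24.4833 [ 0.55033959 -0.04609498  0.17919834] [-3.96311593  0.38331354 10.0152121 ]
```

View pics/s10.png

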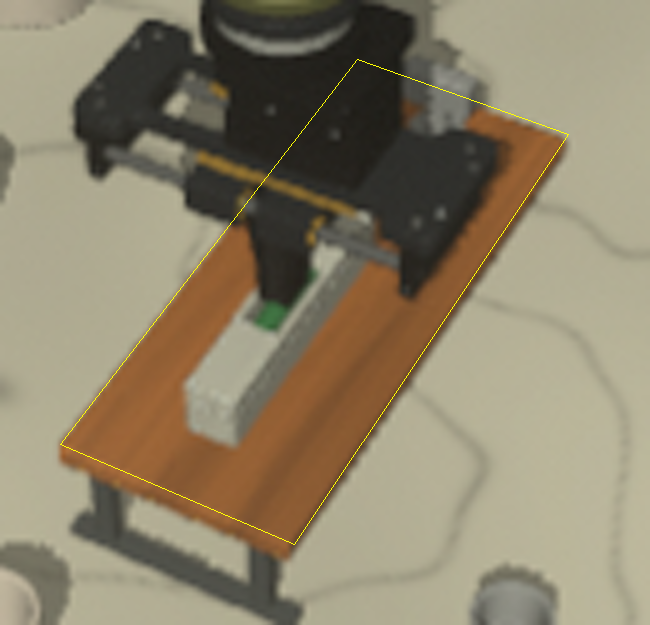

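The board outline matches a level board, with a uniform offset of about 1 px. The push is steady at 10.2 N, so I'm handing in.

```bash
python3 -c "
from cell import env
print(env.sign_off()); o=env.get_obs();print(o['time_s'],o['force'])"
```

```text
the job is handed in; nothing more can be done
None
the job is handed in; nothing more can be done
```

The job is handed in, with the arm still pressing on the level; the hand-in gave no verdict. I stood the aluminium level lengthwise on the shelf and let go, and its bubble sat toward the +y end. I then turned the foot about 146° counter-clockwise by its bar in three steps, released the bar, and pressed the closed fingertips on the middle of the level.

Last checks:
- **Bubble:** it was centred to within about 0.7 mm in both camera views after I let go of the bar. While pressing, the fingers hide it, so I could not see it directly.
- **Board:** while pressing, its outline matched a level board, with a uniform offset of about 1 pixel.
- **Push:** about 10.2 N down, steady over the last 0.2 s, with 3–4 N sideways as well.
- **Other things:** in the last full side view they looked unmoved, and no contact with them was felt.
- **Time:** about 24.5 s on the robot's clock.

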